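# Reset the spool stand's sprung tailstock from the wide to the middle notch

### The arm

A 6-joint arm with a two-finger parallel gripper is mounted at the origin on the work surface. World frame = base frame: x ahead of the robot, y to its left, z up, the work surface at z = 0. Lengths are in m, angles in rad, forces in N, time in s.
With the tool pointing down it reaches from about 0.25 to 0.775 m from the base axis. Payload 4 kg.
Tool frame: the origin (TCP) lies at the very end of the fingers, on their centre line; the grasp point (between the pads) lies 19 mm behind it; z points along the fingers, y is the line along which they close (so a half turn about z gives the same grasp; the last joint's range is limited). The gripper opens to 94 mm and grips with 3 to 60 N. Pads are 16 mm wide; open, the fingers measure 119 mm over their backs; the gripper's body (75 mm by 177 mm) begins 78 mm behind the grasp point.
Start: joints at [-1.417, 0.087, 1.371, -0, 1.684, -0.103], TCP at [0.14, -0.532, 0.206] pointing down, gripper open.
Joint ranges: [-3.1, 3.1], [-0.76, 2.03], [0.27, 2.55], [-1.08, 4.22], [0.17, 2.65], [-2.57, 2.57]. Speed limits (rad/s): [2.79, 2.79, 3.14, 3.14, 3.14, 3.14].

### API

Orientations are given as a unit quaternion [x, y, z, w].
In Python, from cell import robot gives the robot as it stands.
- The arm moves only by the tool step_arm, never from a script. Its argument "motion" is a list that holds one entry, the list of rows, each a list of 7 numbers: the shift along the world's x, y, z normalised to -1 to 1, where 1 is 600 mm, then the turn, a rotation vector about the world's x, y, z normalised to -1 to 1, where 1 is 90 degrees, then the gripper command: -1 is shut, 1 is fully open, values between are in proportion. In form: [[[dx, dy, dz, ax, ay, az, fingers], ...]]. A call has 1 to 12 rows; each row is the pose to reach, as a shift and turn from the pose commanded when the call began; what a row does not reach only later rows make up. A row lasts 1/12 s, in which the tool goes at most 41.7 mm and 7.16 degrees, less where a joint would pass 70% of its speed; a pose out of reach is approached as far as the arm can. A call with a number of a shift or a turn outside -1 to 1 is refused whole. A call with a gripper value outside its range is refused whole. The fingers move at their own pace and stop on an object; "newtons" is the grip in N (left out, the last holds). Time passes only in rows, so rows that repeat a pose let the fingers close. It gives the time, the measured TCP pose, the force, the opening and the grip force at its end, in the units of the state.
- robot.get_state(): the state, without advancing time (a new reading comes with each control period).
- robot.grab_frame(name): name is "scene" or "top" or "wrist"; returns the picture (420x560x3 uint8, blue, green, red); there is no depth.
- robot.calibration(name): a dict with "camera_matrix" (3x3 intrinsics, pixels), "T" (4x4, takes a point from camera to world coordinates). Camera axes: x right, y down, z forward; pixel columns grow to the right and rows downward; lengths in m; the calibration is good to about 2 mm. A picture is of the moment at which its call begins: read the wrist's pose just before it. calibration takes no time and is no camera call; for the wrist camera it gives the pose at the moment of the call.
- robot.job_done(): hands the job in; it is judged then, once.
Trained networks look in the newest picture that a camera, given by its name, has taken for a name from the list of things; names that differ only in an ending like _2 or _b are one class to them, and where a whole thing is asked for, a point or a joint stands for the part that bears it (a point fixed in the world has none). Each returns a list of dicts, best first, with "confidence" (0 to 1); they miss things now and then, are a little off and sometimes report something else, mostly with a low value. They report only what shows in the picture. A call takes as long as a camera call.
- robot.spot_in(camera, query): "position" ([x, y, z] in m, in world coordinates, good to about 4 mm: the middle of the surface that is visible of it).
- robot.outline_of(camera, query): "region" (420x560 bool, what is visible of it).
- robot.spot_point(camera, query): "position" ([x, y, z] in m, in world coordinates, good to about 4 mm: a listed point, or the origin of a listed thing).
The state is a dict: "t": time; "joints": joint angles; "qvel": joint speeds; "effort": joint torques, N m; "eef_pos": TCP position; "eef_rot": TCP orientation; "ft_force": force on the tool from outside, world axes, zero at the start; "ft_torque": the same for the moment, N m; "finger_gap": opening from 0.0 (shut) to 1.0 (fully open); "grasp_force": force on a finger pad.
Only numpy, scipy, OpenCV 4.12 (cv2) and the standard library are available. Lean on these libraries where they do the work, as an engineer would, in place of code of your own. Each camera call takes 0.05 s, during which the arm holds its last target. There are 200 camera calls.

### The job

The blue wire-spool stand is still latched open at its wide notch and has to be made ready for medium spools. Press the red catch pad down and let the tailstock spring right home, then push the black palm bar outwards past the middle of the three notches, but not as far as the wide one, and let go, so that the tailstock comes back onto the stop pin and stays latched at the middle notch. Nothing needs to be picked up: leave the spools, micrometer, pen and copper clamp block where they are.

Things in the scene. Friction and masses are not known exactly. Their poses are not given: they have to be found in the camera images.
- stand: wire-spool stand bolted to the bench: grey bed 140 x 330 mm, top at 18 mm height, with blue headstock (-y end), sliding blue tailstock and blue rear bracket with spring barrel (+y end). Origin on the bench top under the spool axis, at mid length; x, y along the bed's sides (bed x -95 to +45, y -165 to +165 mm), z up. The spool axis and the slide run along y, the axis 66 mm up.
- headstock (a point): top of the fixed blue headstock, 88 mm above the bench: a block 56 mm wide at stand x -28 to +28, y -150 to -120 mm, this point at y -135; its steel centre points to +y, tip at y -105. The rear bracket is as tall and wide, at y +130 to +150 mm.
- tailstock (a joint): travel in m of the sprung tailstock along stand +y, away from the headstock: 0 = home, end stop 0.072. Its spring drives it home (5.5 N at 0, 10 N at the end; crossing a tooth adds a few N). It can be pushed outwards over the notches, but let go it comes back only to the last notch passed and stays latched: 0.020 narrow, 0.040 middle, 0.060 wide. It starts latched at wide.
- stop_pin (a point): middle of the catch's steel stop pin, 7 mm thick, lying along stand x over the brass-toothed rack at the tailstock's front side (-x); at stand x -52, y -10, z 42 mm when latched. Pushing out, the pin clicks into a notch about 1 mm beyond that notch's value; riding up a tooth before the next click lifts the catch by up to 0.2 rad.
- palm_bar (a point): middle of the upright push face of the black palm bar on top of the tailstock, moving with it: stand x 0, y -35 mm + the tailstock's travel, z 102 mm. The face looks to the headstock (stand -y), is 96 mm wide along stand x, 87 to 116 mm above the bench, with free space before it; behind it the bar slopes down. The blue block below is 56 mm wide, 35 mm thick.
- catch (a joint): angle in rad of the spring-loaded catch, a pivoted arm at the stand's front side (-x): 0 = stop pin down in the rack, latched. Pressing its red pad down lifts the pin: from 0.22 rad it is clear of the teeth and the tailstock springs home within half a second; stop at 0.34. Let go, it springs back to 0.
- catch_pad (a point): middle of the top of the catch's red thumb pad, 30 mm (along stand x) by 28 mm, at stand x -70, y -86, z 75 mm when latched. Pressed straight down it holds until about 7 N, then gives way: 9 mm down at 0.22 rad, 14 mm at its stop. The space above and round it is free, and the palm bar never comes over it.
- spool_narrow: a full wire spool standing on end, 70 mm tall, cream flanges 76 mm in diameter, grey wire; origin under its centre. A bystander near the stand.
- spool_medium: a full wire spool standing on end, 90 mm tall, cream flanges 76 mm in diameter, grey wire; origin under its centre. A bystander near the stand.
- spool_wide: a full wire spool standing on end, 110 mm tall, cream flanges 76 mm in diameter, grey wire; origin under its centre. A bystander near the stand.
- micrometer: a micrometer held in a round cast stand, about 90 mm tall, base 84 mm in diameter, its barrel sticking out to 115 mm on its +y side; origin under the base's centre. A bystander.
- pen: a purple pen lying on the bench, 120 mm long, 10 mm thick, along its own x; origin under its middle. A bystander.
- terminal: a small copper wire-clamp block on a black foot, 45 x 36 mm, 48 mm tall; origin under its centre. A bystander.

How it is judged:
By the outcome, as a careful person would: the job done as asked, in the order asked, and still so for the second after the job is handed in, with the robot touching nothing.
It also fails if it takes over 38 s, if anything falls off the work surface, if the arm or the gripper's body presses on something with over 40 N, if the wrist force passes 120 N, or if a joint passes its speed limit or range.

## Working session

There is one attempt and no reset: what is moved stays moved. The work goes in short steps, Python scripts to look and compute and a tool call to move; the robot and the scene stay as the last step left them, time stands still between calls to the robot, and variables do not carry over. Pictures are saved under pics/ and viewed, at most 10 in all, crops included, and the job is handed in when it is done.

Besides the shell and the picture viewer there is one more tool, called after "Request:" as name(argument=value, ...) on one line, values as JSON. step_arm: Moves the arm, as the interface text tells. Scaled input: -1 to 1 covers 600 mm each way for a shift and 90 degrees each way for a turn. Its arguments: {"type":"object","properties":{"motion":{"type":"array"},"newtons":{"type":"number"}},"required":["motion"]}

```bash
mkdir -p pics; python3 - <<'E'
from cell import robot
import cv2,numpy as np
ims=[]
for c in ("scene","top"):
    ims.append(robot.grab_frame(c))
    for q in ("stand","headstock","stop_pin","palm_bar","catch_pad"):
        r=robot.spot_point(c,q)
        print(c,q,[(np.round(d["position"],4).tolist(),round(d["confidence"],2)) for d in r[:2]])
cv2.imwrite("pics/a.png",ims[0]);cv2.imwrite("pics/b.png",ims[1])
s=robot.get_state();print(s["t"],s["eef_pos"],s["eef_rot"],s["ft_force"],s["finger_gap"])
E
```

```text
scene stand [([0.6059, -0.0289, -0.0022], 0.84)]
scene headstock [([0.6138, -0.1624, 0.0904], 0.75)]
scene stop_pin [([0.5564, -0.0403, 0.0432], 0.95)]
scene palm_bar [([0.6119, -0.0023, 0.1001], 0.57)]
scene catch_pad [([0.54, -0.117, 0.0751], 0.6)]
top stand [([0.6081, -0.028, -0.0008], 0.57)]
top headstock [([0.6123, -0.1641, 0.09], 0.87)]
top stop_pin [([0.5547, -0.037, 0.0465], 0.9)]
top palm_bar [([0.6041, -0.0063, 0.105], 0.67)]
top catch_pad [([0.5372, -0.1144, 0.0802], 0.56)]
0.6 [ 0.13967493 -0.53198911  0.20552334] [ 9.91768135e-01  1.28046714e-01 -1.43477105e-05  6.50791923e-05] [-0.69844899  0.18966596 -0.52883102] 0.99671302409506
```

View pics/a.png

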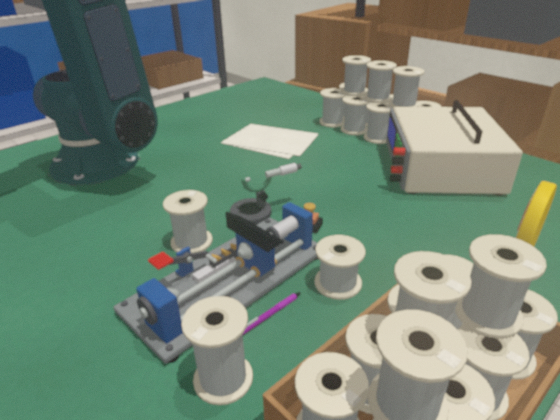

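View pics/b.png

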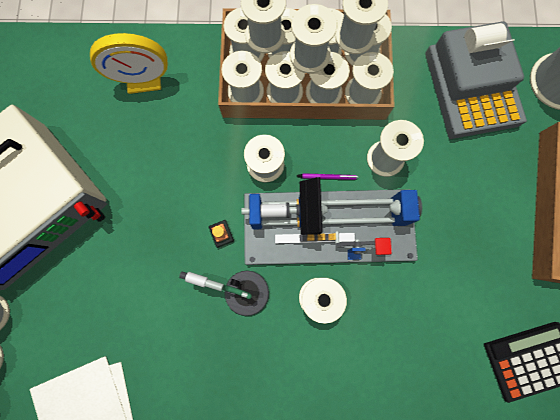

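The stand lies near (0.607, -0.028), almost aligned with the world. In the top view the red pad is at (383,246), the palm bar at (311,207) and the headstock at (408,205). The scene view matches, with the pad at (161,260). Next I fit the pose and work out the move to above the pad.

```bash
cat > fit.py <<'E'
import numpy as np
from scipy.optimize import least_squares
M={"stand":(0,0),"headstock":(0,-.135),"stop_pin":(-.052,-.010),"palm_bar":(0,.025),"catch_pad":(-.070,-.086)}
def place(p,m):
    c,s=np.cos(p[2]),np.sin(p[2]); return np.array([p[0]+c*m[0]-s*m[1],p[1]+s*m[0]+c*m[1]])
def fit(obs):
    return least_squares(lambda p:np.concatenate([place(p,M[k])-o for k,o in obs]),[.607,-.028,0],loss="soft_l1",f_scale=.003).x
E
python3 - <<'E'
from fit import *
o=[("stand",(.6059,-.0289)),("headstock",(.6138,-.1624)),("stop_pin",(.5564,-.0403)),("palm_bar",(.6119,-.0023)),("catch_pad",(.54,-.117)),
("stand",(.6081,-.028)),("headstock",(.6123,-.1641)),("stop_pin",(.5547,-.037)),("palm_bar",(.6041,-.0063)),("catch_pad",(.5372,-.1144))]
p=fit(o);print(p)
for k in M: print(k,place(p,M[k]))
print([np.round((place(p,M[k])-v)*1e3,1).tolist() for k,v in o])
pad=place(p,M["catch_pad"]);print("shift/600",(pad-[.1397,-.5320])/.6,"turn/90",(90+np.degrees(p[2])-np.degrees(2*np.arctan2(.12805,.99177)))/90)
E
```

```text
[ 0.60741584 -0.02813595  0.03060675]
stand [ 0.60741584 -0.02813595]
headstock [ 0.6115471  -0.16307273]
stop_pin [ 0.55574621 -0.03972257]
palm_bar [ 0.60665079 -0.00314766]
catch_pad [ 0.54008039 -0.11623781]
[[1.5, 0.8], [-2.3, -0.7], [-0.7, 0.6], [-5.2, -0.8], [0.1, 0.8], [-0.7, -0.1], [-0.8, 1.0], [1.0, -2.7], [2.6, 3.2], [2.9, -1.8]]
shift/600 [0.66730065 0.69293698] turn/90 0.8559980395598388
```

Request:
step_arm(motion=[[[0.667,0.693,0,0,0,0.856,-1],[0.667,0.693,0,0,0,0.856,-1],[0.667,0.693,0,0,0,0.856,-1],[0.667,0.693,0,0,0,0.856,-1],[0.667,0.693,0,0,0,0.856,-1],[0.667,0.693,0,0,0,0.856,-1],[0.667,0.693,0,0,0,0.856,-1],[0.667,0.693,0,0,0,0.856,-1],[0.667,0.693,0,0,0,0.856,-1],[0.667,0.693,0,0,0,0.856,-1],[0.667,0.693,0,0,0,0.856,-1],[0.667,0.693,0,0,0,0.856,-1]]], newtons=40)

```text
t: 1.6
eef_pos: [0.4876, -0.1699, 0.2058]
eef_rot: [0.695, 0.719, 0.0, 0.0]
ft_force: [-0.1, -0.1, 0.2]
finger_gap: 0.181
grasp_force: 0.0
```

Request:
step_arm(motion=[[[0.088,0.09,-0.05,0,0,0,-1],[0.088,0.09,-0.05,0,0,0,-1],[0.088,0.09,-0.05,0,0,0,-1],[0.088,0.09,-0.05,0,0,0,-1]]])

```text
t: 1.93
eef_pos: [0.5392, -0.1161, 0.1738]
eef_rot: [0.695, 0.719, -0.001, -0.001]
ft_force: [-0.2, -0.6, 0.0]
finger_gap: 0.005
grasp_force: 0.0
```

```bash
python3 - <<'E'
from cell import robot
import cv2,numpy as np
from fit import *
s=robot.get_state();print(s["t"],s["eef_pos"],s["eef_rot"],s["finger_gap"])
o=[]
for c in ("wrist","top"):
    im=robot.grab_frame(c)
    if c=="wrist": cv2.imwrite("pics/c.png",im)
    for q in M:
        r=robot.spot_point(c,q)
        if r:
            print(c,q,np.round(r[0]["position"],4),round(r[0]["confidence"],2))
            if r[0]["confidence"]>.5:o.append((q,np.array(r[0]["position"][:2])))
p=fit(o) if len(o)>1 else None;print(p)
if p is not None: print([(k,place(p,M[k]).round(4)) for k in M])
E
```

```text
1.9333 [ 0.53921959 -0.11607637  0.17381676] [ 0.69489054  0.71911354 -0.0009026  -0.00143213] 0.005259970442268241
wrist stand [ 0.6102 -0.0315  0.0021] 0.74
wrist headstock [ 0.614  -0.1624  0.0888] 0.92
wrist stop_pin [ 0.5505 -0.0426  0.0419] 0.83
wrist palm_bar [ 0.6049 -0.0018  0.0987] 0.58
wrist catch_pad [ 0.5393 -0.1191  0.0737] 0.89
top stand [ 6.064e-01 -3.180e-02 -4.000e-04] 0.7
top headstock [ 0.6131 -0.1618  0.0885] 0.56
top stop_pin [ 0.5564 -0.0401  0.0449] 0.59
top palm_bar [ 0.6061 -0.0048  0.1043] 0.97
top catch_pad [ 0.5402 -0.1148  0.0776] 0.62
[ 0.60673822 -0.02880104  0.04481065]
[('stand', array([ 0.6067, -0.0288])), ('headstock', array([ 0.6128, -0.1637])), ('stop_pin', array([ 0.5552, -0.0411])), ('palm_bar', array([ 0.6056, -0.0038])), ('catch_pad', array([ 0.5407, -0.1179]))]
```

View pics/c.png

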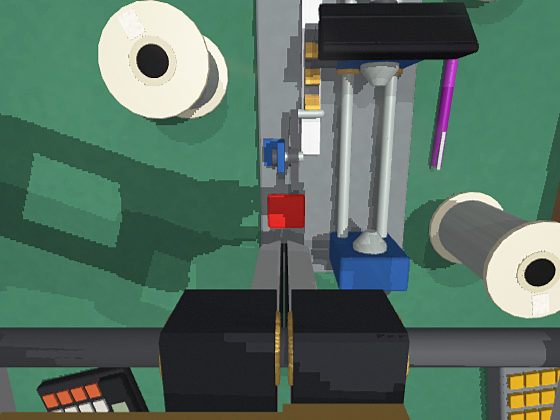

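The wrist view shows the red pad at (286,210), directly ahead of the closed finger tips, with free space round it. The measurements agree within 2 mm, so I descend to just above it.

Request:
step_arm(motion=[[[0.002,-0.001,-0.06,0,0,0,-1],[0.002,-0.001,-0.12,0,0,0,-1],[0.002,-0.001,-0.15,0,0,0,-1],[0.002,-0.001,-0.15,0,0,0,-1],[0.002,-0.001,-0.15,0,0,0,-1]]])

```text
t: 2.95
eef_pos: [0.5397, -0.1181, 0.0846]
eef_rot: [0.696, 0.718, -0.001, -0.001]
ft_force: [0.2, -0.3, 1.3]
finger_gap: 0.004
grasp_force: 0.0
```

Request:
step_arm(motion=[[[0,0.001,-0.01,0,0,0,-1],[0,0.001,-0.018,0,0,0,-1],[0,0.001,-0.024,0,0,0,-1],[0,0.001,-0.03,0,0,0,-1],[0,0.001,-0.036,0,0,0,-1],[0,0.001,-0.036,0,0,0,-1]]])

```text
t: 3.45
eef_pos: [0.5422, -0.1197, 0.0659]
eef_rot: [0.696, 0.718, 0.0, 0.003]
ft_force: [1.5, -3.3, 4.7]
finger_gap: 0.004
grasp_force: 2.9
```

```bash
python3 - <<'E'
from cell import robot
import numpy as np
s=robot.get_state();print(s["t"],s["eef_pos"],s["ft_force"])
for c in ("scene","top"):
    robot.grab_frame(c)
    for q in ("palm_bar","catch_pad"):
        r=robot.spot_point(c,q); print(c,q,[(np.round(d["position"],4),round(d["confidence"],2)) for d in r[:1]])
E
```

```text
3.45 [ 0.5422151  -0.11971034  0.06586989] [ 1.46416049 -3.31351073  4.73110973]
scene palm_bar [(array([ 0.6087, -0.0554,  0.1022]), 0.72)]
scene catch_pad [(array([ 0.5409, -0.1213,  0.0643]), 0.82)]
top palm_bar [(array([ 0.606 , -0.0647,  0.1076]), 0.62)]
top catch_pad [(array([ 0.5403, -0.1204,  0.0688]), 0.71)]
```

Request:
step_arm(motion=[[[0,0,-0.003,0,0,0,-1],[0,0,-0.003,0,0,0,-1],[0,0,-0.003,0,0,0,-1],[0,0,-0.003,0,0,0,-1],[0,0,-0.003,0,0,0,-1],[0,0,-0.003,0,0,0,-1]]])

```text
t: 4.25
eef_pos: [0.5422, -0.12, 0.0641]
eef_rot: [0.696, 0.718, 0.0, 0.003]
ft_force: [1.1, -6.1, 5.2]
finger_gap: 0.007
grasp_force: 3.4
```

```bash
python3 - <<'E'
from cell import robot
import numpy as np,cv2
s=robot.get_state();print(s["t"],s["eef_pos"],s["ft_force"])
for c in ("scene","top","scene","top"):
    im=robot.grab_frame(c)
    for q in ("palm_bar","headstock"):
        r=robot.spot_point(c,q); print(c,q,[(np.round(d["position"],4),round(d["confidence"],2)) for d in r[:1]])
cv2.imwrite("pics/d.png",cv2.resize(im[160:290,200:450],None,fx=3,fy=3))
E
```

```text
4.25 [ 0.54218205 -0.11995229  0.06413355] [ 1.08379906 -6.10730906  5.24720462]
scene palm_bar []
scene headstock [(array([ 0.6145, -0.1618,  0.0894]), 0.65)]
top palm_bar [(array([ 0.6106, -0.0638,  0.1067]), 0.6)]
top headstock [(array([ 0.6141, -0.1656,  0.0895]), 0.85)]
scene palm_bar [(array([ 0.6132, -0.0645,  0.1042]), 0.96)]
scene headstock [(array([ 0.6095, -0.161 ,  0.0883]), 0.92)]
top palm_bar [(array([ 0.6076, -0.0637,  0.1058]), 0.91)]
top headstock [(array([ 0.6128, -0.1643,  0.0913]), 0.76)]
```

View pics/d.png

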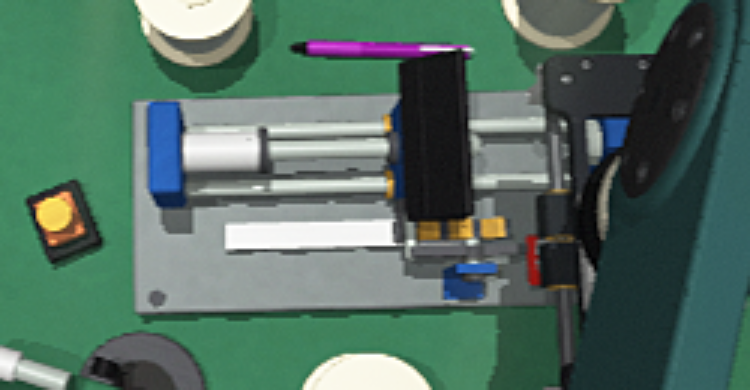

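The top view shows the tailstock at home, its face at y about -0.064 as expected. I release the pad and go in front of the palm bar.

Request:
step_arm(motion=[[[0,0,0.03,0,0,0,-1],[0,0,0.08,0,0,0,-1],[0,0,0.14,0,0,0,-1],[0.04,0.01,0.14,0,0,0,-1],[0.08,0.03,0.14,0,0,0,-1],[0.116,0.036,0.14,0,0,0,-1],[0.116,0.036,0.14,0,0,0,-1],[0.116,0.036,0.09,0,0,0,-1],[0.116,0.036,0.058,0,0,0,-1],[0.116,0.036,0.058,0,0,0,-1],[0.116,0.036,0.058,0,0,0,-1]]])

```text
t: 5.77
eef_pos: [0.6079, -0.0955, 0.0949]
eef_rot: [0.696, 0.718, -0.001, -0.003]
ft_force: [0.4, 1.0, 0.7]
finger_gap: 0.008
grasp_force: 0.0
```

```bash
python3 - <<'E'
from cell import robot
import numpy as np,cv2
s=robot.get_state();print(s["t"],s["eef_pos"],s["ft_force"])
for c in ("scene","wrist"):
    im=robot.grab_frame(c)
    for q in ("palm_bar","catch_pad"):
        r=robot.spot_point(c,q); print(c,q,[(np.round(d["position"],4),round(d["confidence"],2)) for d in r[:1]])
cv2.imwrite("pics/e.png",im)
E
```

```text
5.7667 [ 0.60792284 -0.09545773  0.09491397] [0.44926307 1.02568433 0.74493777]
scene palm_bar [(array([ 0.614 , -0.0619,  0.1011]), 0.56)]
scene catch_pad [(array([ 0.5404, -0.1174,  0.0721]), 0.78)]
wrist palm_bar [(array([ 0.6084, -0.0616,  0.0982]), 0.85)]
wrist catch_pad [(array([ 0.5397, -0.1182,  0.0763]), 0.67)]
```

View pics/e.png

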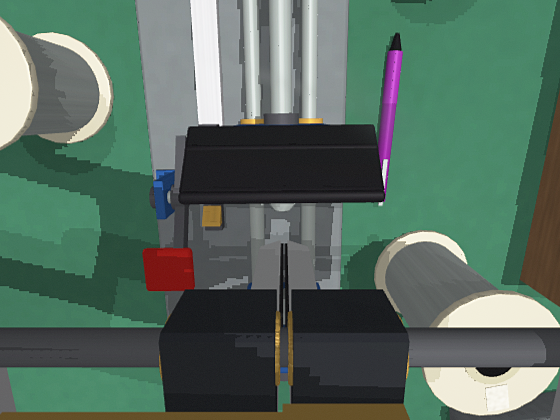

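The wrist view shows the fingers centred on the bar, whose lower edge is at (282,197), with the pad up again. I push partway first, then measure.

Request:
step_arm(motion=[[[0,0.02,0,0,0,0,-1],[0,0.035,0,0,0,0,-1],[-0.001,0.045,0,0,0,0,-1],[-0.002,0.055,0,0,0,0,-1],[-0.002,0.065,0,0,0,0,-1],[-0.003,0.075,0,0,0,0,-1],[-0.003,0.075,0,0,0,0,-1],[-0.003,0.075,0,0,0,0,-1]]])

```text
t: 6.73
eef_pos: [0.6094, -0.0524, 0.0976]
eef_rot: [0.696, 0.718, -0.0, 0.003]
ft_force: [2.7, -7.3, 0.1]
finger_gap: 0.009
grasp_force: 3.0
```

```bash
cat > look.py <<'E'
from cell import robot
import numpy as np
s=robot.get_state();print(s["t"],s["eef_pos"],s["ft_force"])
for c in ("scene","top","wrist")*2:
    robot.grab_frame(c)
    r=robot.spot_point(c,"palm_bar")
    print(c,[(np.round(d["position"],4),round(d["confidence"],2),"travel %.4f"%(d["position"][1]+.0635)) for d in r[:1]])
E
python3 look.py
```

```text
6.7333 [ 0.60936112 -0.05237454  0.09763926] [ 2.68303631 -7.26512839  0.14453495]
scene [(array([ 0.6131, -0.0408,  0.1024]), 0.96, 'travel 0.0227')]
top [(array([ 0.6063, -0.0447,  0.1058]), 0.7, 'travel 0.0188')]
wrist [(array([ 0.6072, -0.0437,  0.1013]), 0.57, 'travel 0.0198')]
scene [(array([ 0.6108, -0.0419,  0.1011]), 0.61, 'travel 0.0216')]
top [(array([ 0.6087, -0.0427,  0.1069]), 0.58, 'travel 0.0208')]
wrist [(array([ 0.6108, -0.0436,  0.1003]), 0.92, 'travel 0.0199')]
```

Request:
step_arm(motion=[[[0,0.01,0,0,0,0,-1],[-0.001,0.02,0,0,0,0,-1],[-0.001,0.03,0,0,0,0,-1],[-0.002,0.04,0,0,0,0,-1],[-0.002,0.049,0,0,0,0,-1],[-0.002,0.049,0,0,0,0,-1],[-0.002,0.049,0,0,0,0,-1]]])

```text
t: 7.92
eef_pos: [0.6082, -0.0246, 0.0977]
eef_rot: [0.696, 0.718, -0.001, 0.004]
ft_force: [3.5, -8.7, -1.5]
finger_gap: 0.008
grasp_force: 4.3
```

```bash
python3 look.py
```

```text
7.9167 [ 0.60822609 -0.02463881  0.09766833] [ 3.45277947 -8.72732507 -1.50400293]
scene [(array([ 0.6108, -0.0153,  0.1024]), 0.82, 'travel 0.0482')]
top []
wrist [(array([ 0.6079, -0.0153,  0.1002]), 0.62, 'travel 0.0482')]
scene [(array([ 0.6128, -0.0158,  0.1042]), 0.75, 'travel 0.0477')]
top []
wrist [(array([ 0.6074, -0.0139,  0.0992]), 0.86, 'travel 0.0496')]
```

Travel is about 0.0485, past the middle notch and short of the wide one. I back off and lift.

Request:
step_arm(motion=[[[0,-0.012,0,0,0,0,-1],[0,-0.024,0,0,0,0,-1],[0,-0.04,0,0,0,0,-1],[0,-0.07,0,0,0,0,-1],[0,-0.07,0.02,0,0,0,-1],[0,-0.07,0.08,0,0,0,-1],[0,-0.1,0.14,0,0,0,-1],[0,-0.16,0.2,0,0,0,-1],[0,-0.22,0.2,0,0,0,-1],[0,-0.22,0.2,0,0,0,-1],[0,-0.22,0.2,0,0,0,-1]]])

```text
t: 9.43
eef_pos: [0.6072, -0.1549, 0.2184]
eef_rot: [0.697, 0.717, 0.001, 0.001]
ft_force: [-0.2, 0.6, 0.5]
finger_gap: 0.003
grasp_force: 0.0
```

```bash
cat >> look.py <<'E'
import cv2
cv2.imwrite("pics/f.png",robot.grab_frame("wrist"))
for c in ("wrist","scene"):
    for q in ("catch_pad","stop_pin"): print(c,q,[np.round(d["position"],4) for d in robot.spot_point(c,q)[:1]])
E
python3 look.py
```

```text
9.4333 [ 0.6071913  -0.1548542   0.21842536] [-0.1688888   0.57461113  0.50747649]
scene [(array([ 0.611 , -0.0209,  0.1011]), 0.81, 'travel 0.0426')]
top [(array([ 0.6054, -0.0236,  0.1068]), 0.97, 'travel 0.0399')]
wrist [(array([ 0.6088, -0.0235,  0.0992]), 0.61, 'travel 0.0400')]
scene [(array([ 0.6123, -0.0215,  0.1041]), 0.84, 'travel 0.0420')]
top [(array([ 0.6051, -0.0233,  0.1048]), 0.76, 'travel 0.0402')]
wrist [(array([ 0.6081, -0.0257,  0.1005]), 0.96, 'travel 0.0378')]
wrist catch_pad [array([ 0.534 , -0.1179,  0.0763])]
wrist stop_pin [array([ 0.5533, -0.0398,  0.0443])]
scene catch_pad [array([ 0.5403, -0.1167,  0.0749])]
scene stop_pin [array([ 0.5562, -0.041 ,  0.0428])]
```

View pics/f.png

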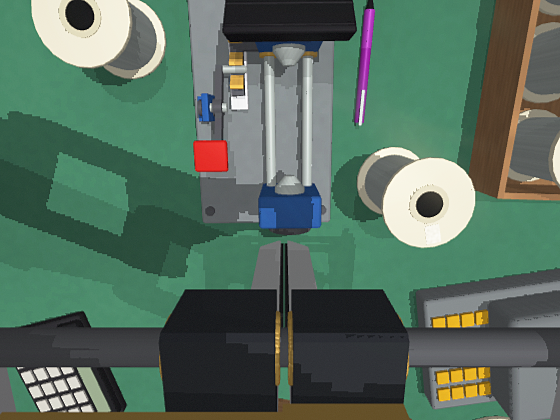

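The wrist view shows the tailstock resting at about 0.040 travel, with the pin down in the rack at (235,70), the red pad up at (211,156) and the arm clear.

```bash
python3 -c "
from cell import robot
print(robot.job_done())"
```

```text
the job is handed in; nothing more can be done
None
```

The tailstock was released fully home, then pushed out to about 48 mm and let go; it is now latched at the middle notch (about 40 mm by camera), and the job was handed in at about 10 s with the arm clear.

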